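Take the long squeegee out of the half-opening cabinet

TASK

Slide the blue door of the low white cabinet fully open, then take out the orange squeegee, which is longer than the opening: bring its handle up and out first, tilted, and draw the rest out after it. Finish still holding the squeegee still in the gripper, with all of it at least 5 cm above the top of the cabinet and touching nothing else, the door left open and everything else on the shelf left where it stands.

Things in the scene. Friction and masses are not known exactly. Their poses are not given: they have to be found in the camera images.
- cabinet: Low white plastic cabinet, fixed. Outside 180 (own x) x 340 (own y) x 110 mm high; origin at the centre of its underside. Walls and floor 5 mm thick (inner floor 5 mm up, inside 170 x 330 mm); long side walls 110 mm high, end walls 100 mm. Its -y part has a fixed roof; with the door open the mouth in its top runs from y = +15 to +165 mm over the full inner width.
- door (a joint): Blue sliding door, a 168 x 165 mm plate whose top is 108 mm up. Value in m: 0 closed (covers the mouth), 0.155 fully open at its stop (all of it lies over the fixed roof). It slides along the cabinet's -y, with about 1.5 N of friction, and stays where it is left.
- door_grip (a point): Centre of the grey upright grip rib on the door: 70 mm along the cabinet's x, 14 mm thick along y, 32 mm high; its foot on the door plate is 107 mm and its top 139 mm above the shelf. It moves with the door (at cabinet y = +22 mm when closed, -133 mm when open).
- squeegee_center (a point): Centre of the squeegee's handle bar at half length. Squeegee 270 mm long along own y, 100-200 g; +y to the handle's free end, z upper side. Bar 18 (x) x 18 mm (z), y = -108 to +135; head 90 mm wide, y = -135 to -108, 28 mm thick, undersides level. Head lies on the inner floor under the roof, handle end on the ledge, rising about 10 degrees; +y is roughly the cabinet's +y.
- squeegee_blade (a point): Underside of the squeegee at its head end (own y = -135 mm, z = -9 mm from squeegee_center).
- squeegee_end (a point): Underside of the squeegee at its handle end (own y = +135 mm, z = -9 mm from squeegee_center).
- bottle: Empty amber glass bottle, 60 mm across, 170 mm high, standing; origin at the centre of its underside. To be left alone.
- canister: Closed white screw-top detergent canister, 104 mm across, 160 mm high, with blue cap, standing; origin at the centre of its underside. To be left alone.
- tray: Stainless steel tray 160 x 200 x 18 mm; origin at the centre of its underside. To be left alone.
- scoop: Round yellow scoop, cup 64 mm across and 30 mm high with a handle to about 104 mm, lying on the tray; origin under the cup. To be left alone.
- stopper: Dark hard silicone drain stopper, 60 mm across, 45 mm high; origin at the centre of its underside. To be left alone.
- tumbler: Blue ceramic tumbler, 72 mm across, 95 mm high, standing; origin at the centre of its underside. To be left alone.
- roof_edge (a point): Lower edge of the fixed roof where the mouth begins, mid-width (cabinet y = +15 mm, 95 mm up; axes as the cabinet's). The roof is 5 mm thick and runs from here to the -y end wall.
- ledge (a point): Middle of the top of a grey ledge inside, under the mouth: it fills the inner width from cabinet y = +115 to +165 mm, top 50 mm above the shelf.

How it is judged:
On the way, in this order (a step that is already met when the one before it is completed fails the run):
1. the door is slid fully open, to within 10 mm of its stop (value of joint door above 0.145 m), for 0.2 s.
2. the squeegee is tilted through the mouth: handle end above the cabinet's top while the head is still below the roof's top (height (world z) of squeegee_end above 0.11 m and height (world z) of squeegee_blade below 0.1 m and distance between squeegee_blade and cabinet below 0.25 m), for 0.1 s.
At the end, for the whole second after the job is handed in: The squeegee is held in the fingers, still (under 30 mm/s and 0.2 rad/s), both its ends at least 50 mm above the cabinet's top (over 160 mm above the shelf), touching neither cabinet, door, bottle nor canister; the door is still open to within 20 mm of its stop (height (world z) of each of squeegee_blade, squeegee_end, squeegee_center above 0.16 m and contact force between squeegee and the fingers above 1 N and contact force between squeegee and cabinet below 0.1 N and contact force between squeegee and canister below 0.1 N and contact force between squeegee and bottle below 0.1 N and linear speed of squeegee below 0.03 m/s and angular speed of squeegee below 0.2 rad/s and value of joint door above 0.135 m); the arm keeps its last pose, push and grip.
It fails at once if a bystander is moved more than 20 mm or tipped (distance of any of bottle, canister, tray, scoop, stopper, tumbler from where it was at the start of the episode above 0.02 m or angle between any of bottle, canister, tumbler's own z axis and vertical above 0.3 rad).
It also fails if it takes over 53 s, if anything falls off the work surface, if the arm or the gripper's body presses on something with over 40 N, if the wrist force passes 120 N, or if a joint passes its speed limit or range.

ROBOT

A 7-joint arm with a two-finger parallel gripper is mounted at the origin on the work surface. World frame = base frame: x ahead of the robot, y to its left, z up, the work surface at z = 0. Lengths are in m, angles in rad, forces in N, time in s.
With the tool pointing down it reaches from about 0.425 to 0.95 m from the base axis. Payload 4.7 kg.
Tool frame: the origin (TCP) lies at the very end of the fingers, on their centre line; the grasp point (between the pads) lies 19 mm behind it (arm.grip_point_offset is the x of the grasp point in the tool frame, in m); x points along the fingers, y is the direction in which the jaws open and shut, and the axes are right-handed (so a half turn about x gives the same grasp; the last joint's range is limited). The gripper opens to 85 mm and grips with 20 to 120 N. Pads are 22 mm wide; open, the fingers measure 114 mm over their backs; the gripper's body (76 mm by 85 mm) begins 54 mm behind the grasp point. The pads swing forward as they close: fully open they stand 13 mm farther back than shut.
Start: joints at [-1.31, 0.469, -0.049, 1.532, 0.024, 1.141, -0.082], TCP at [0.193, 0.647, 0.231] pointing down, gripper open.
Joint ranges: [-2.59, 2.59], [-0.33, 1.99], [-1.39, 1.29], [0.1, 2.45], [-1.04, 4.18], [0.21, 1.99], [-2.66, 2.66]. Speed limits (rad/s): [2.57, 2.57, 3.14, 3.14, 3.14, 3.14, 3.14].

INTERFACE

Orientations are given as a unit quaternion [w, x, y, z].
In Python, from cell import get_obs, cams, workorder, arm gives the robot as it stands.
- The arm moves only by the tool servo_tool, never from a script. Its argument "deltas" is a list that holds one entry, the list of rows, each a list of 7 numbers: the shift along the tool's x, y, z in cm, then the turn, a rotation vector about the tool's x, y, z in degrees, then the closure, from 0 (fully open) to 1 (shut). A call has 1 to 12 rows; each row is the pose to reach, as a shift and turn from the pose commanded when the call began, along the tool's axes at that moment; what a row does not reach only later rows make up. A row lasts 1/10 s, in which the tool goes at most 50 mm and 8.59 degrees, less where a joint would pass 70% of its speed; a pose out of reach is approached as far as the arm can. A call with a gripper value outside its range is refused whole. The fingers move at their own pace and stop on an object; the grip force is fixed at half the most. Time passes only in rows, so rows that repeat a pose let the fingers close. It gives the time, the measured TCP pose, the force and the opening at its end, in the units of the state.
- get_obs(): the state, without advancing time (a new reading comes with each control period).
- cams.snapshot(name): name is "scene" or "top" or "wrist"; returns a dict with "color" (480x640x3 uint8, red, green, blue), "fovy" (degrees; the focal length in pixels is half the picture's height over the tangent of half this angle, whatever the lens; pixels are square), "cx", "cy" (the principal point, pixels), "cam_to_world" (4x4, takes a point from camera to world coordinates). Camera axes: x right, y down, z forward; pixel columns grow to the right and rows downward; lengths in m; the calibration is good to about 2 mm. A picture is of the moment at which its call begins. There is no depth.
- workorder.finish_job(): hands the job in, once; it reports no verdict.
The state is a dict: "time_s": time; "q": joint angles; "qd": joint speeds; "effort": joint torques, N m; "eef_pos": TCP position; "tool_rot": TCP orientation; "force": force on the tool from outside, world axes, zero at the start; "moment": the same for the moment, N m; "finger_gap": finger opening in m.
Only numpy, scipy, OpenCV 4.12 (cv2) and the standard library are available. Lean on these libraries where they do the work, as an engineer would, in place of code of your own. Each camera call takes 0.05 s, during which the arm holds its last target.

## Working session

There is one attempt and no reset: what is moved stays moved. The work goes in short steps, Python scripts to look and compute and a tool call to move; the robot and the scene stay as the last step left them, time stands still between calls to the robot, and variables do not carry over. Pictures are saved under pics/ and viewed, and the job is handed in when it is done.

Besides the shell and the picture viewer there is one more tool, called as name(argument=value, ...) on one line, values as JSON. servo_tool: Moves the arm, as the interface text tells. Its arguments: {"type":"object","properties":{"deltas":{"type":"array","items":{"type":"array","items":{"type":"array","items":{"type":"number"}}}}},"required":["deltas"]}

```bash
mkdir -p pics; ls; python3 - <<'E'
from cell import get_obs,cams,arm
import cv2
o=get_obs();print(o)
print(arm.grip_point_offset)
for n in ("scene","top","wrist"):
    s=cams.snapshot(n);cv2.imwrite(f"pics/{n}0.png",s["color"][:,:,::-1]);print(n,s["fovy"],s["cx"],s["cy"],s["cam_to_world"])
E
```

```text
pics
{'time_s': 0.0, 'q': array([-1.30993278,  0.46943899, -0.04860161,  1.53365499,  0.02410768,
        1.1409687 , -0.08227931]), 'qd': array([ 0.00169488,  0.00114613,  0.00025595,  0.0001139 , -0.00067589,
       -0.0012318 ,  0.00104813]), 'effort': array([-4.12992767e-04, -5.10312116e+01, -4.61777556e-02, -2.37704909e+01,
        1.08130323e-02,  7.77836249e-03,  9.77590787e-06]), 'eef_pos': array([0.19269209, 0.646331  , 0.23027955]), 'tool_rot': array([ 0.69962982,  0.10140531,  0.69977257, -0.1027299 ]), 'force': array([ 0.48167298, -0.29160201, -0.83587756]), 'moment': array([ 0.08194387, -0.02586103,  0.0043198 ]), 'finger_gap': 0.08526739638631813}
-0.0187
scene 53.77898922737798 324.35845598197517 252.5976143299356 [[-0.67425275  0.42340713 -0.60506993  1.24567327]
 [ 0.73841093  0.39929632 -0.54342593  0.60490294]
 [ 0.01151178 -0.81319668 -0.5818751   0.75361818]
 [ 0.          0.          0.          1.        ]]
top 55.257090845933895 314.3767551416444 243.26821004050169 [[-0.02058245 -0.98512129  0.17062361  0.36736457]
 [-0.99977022  0.02130235  0.00238929 -0.00896277]
 [-0.00598843 -0.17053522 -0.98533338  1.40039079]
 [ 0.          0.          0.          1.        ]]
wrist 70.62239513447156 322.1390571793599 235.35228859115446 [[ 0.28604615  0.90511327  0.31455933  0.11212542]
 [ 0.95821313 -0.26941219 -0.0961492   0.67179804]
 [-0.0022798   0.32891799 -0.94435574  0.3735544 ]
 [ 0.          0.          0.          1.        ]]
```

View pics/scene0.png

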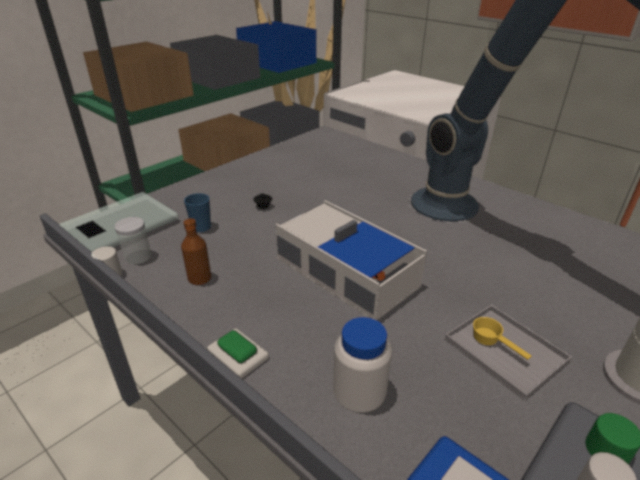

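View pics/top0.png

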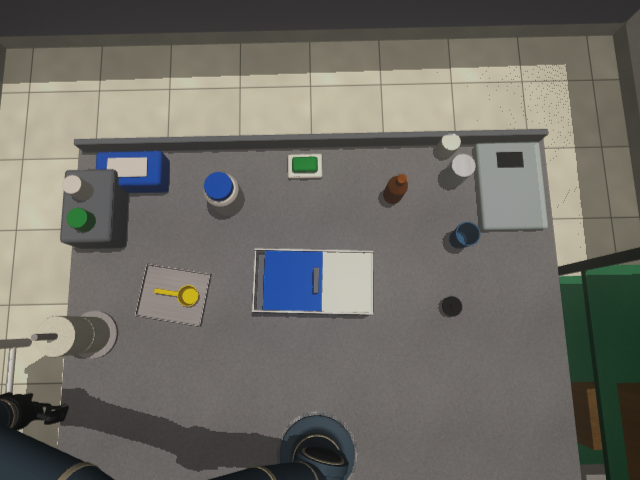

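View pics/wrist0.png

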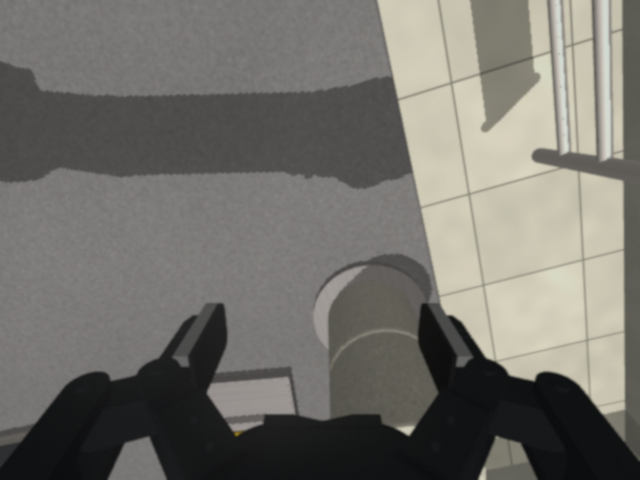

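The top view shows the cabinet at about px (253–373, 248–315). The door is on the left (+y) and the grip rib is at (316,280). I'll enlarge that area to measure it.

```bash
python3 - <<'E'
import cv2
a=cv2.imread("pics/top0.png")[235:330,240:390]
cv2.imwrite("pics/c1.png",cv2.resize(a,None,fx=5,fy=5,interpolation=cv2.INTER_CUBIC))
a=cv2.imread("pics/scene0.png")[195:320,265:435]
cv2.imwrite("pics/c2.png",cv2.resize(a,None,fx=4.6,fy=4.6,interpolation=cv2.INTER_CUBIC))
E
```

```text
(no output)
```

View pics/c1.png

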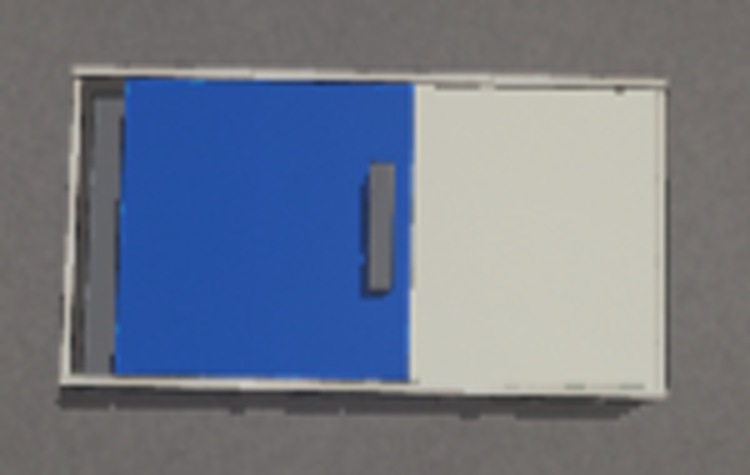

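View pics/c2.png

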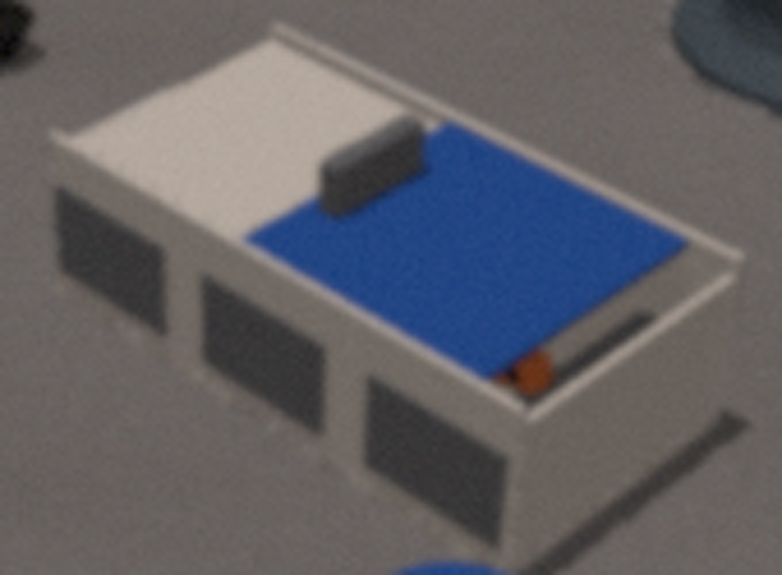

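```bash
cat > h.py <<'E'
import numpy as np
from cell import get_obs,cams,arm
import cv2
from scipy.spatial.transform import Rotation as R
def f(s): return 240/np.tan(np.radians(s["fovy"])/2)
def proj(s,P):
    T=np.linalg.inv(s["cam_to_world"]); P=np.atleast_2d(P)
    c=P@T[:3,:3].T+T[:3,3]
    return np.c_[s["cx"]+f(s)*c[:,0]/c[:,2], s["cy"]+f(s)*c[:,1]/c[:,2]]
def ray(s,u,v):
    d=np.array([(u-s["cx"])/f(s),(v-s["cy"])/f(s),1]); return s["cam_to_world"][:3,3],s["cam_to_world"][:3,:3]@d
def atz(s,u,v,z):
    o,d=ray(s,u,v); return o+d*(z-o[2])/d[2]
def rot(o): 
    q=o["tool_rot"]; return R.from_quat([q[1],q[2],q[3],q[0]])
def snap(n,name,crop=None,k=1):
    s=cams.snapshot(n); a=s["color"][:,:,::-1]
    if crop: a=a[crop[1]:crop[3],crop[0]:crop[2]]
    if k!=1: a=cv2.resize(a,None,fx=k,fy=k,interpolation=cv2.INTER_CUBIC)
    cv2.imwrite(f"pics/{name}.png",a); return s
def stat():
    o=get_obs(); r=rot(o).as_matrix()
    print("t",o["time_s"],"p",o["eef_pos"].round(4),"F",o["force"].round(1),"gap",round(o["finger_gap"],4)); print("R",r.round(3).tolist(),"q",o["q"].round(2))
    return o,r
E
python3 - <<'E'
from h import *
from scipy.optimize import least_squares
t=cams.snapshot("top");s=cams.snapshot("scene")
P=np.array([[.09,.17,.11],[.09,-.17,.11],[-.09,-.17,.11],[-.09,.17,.11]])
ut=np.array([[75,67],[667,81],[664,397],[62,384]])/5+[240,235]
us=np.array([[525,415],[55,132],[275,28],[742,258]])/4.6+[265,195]
def W(p):
    c,q=np.cos(p[2]),np.sin(p[2]); return P@np.array([[c,q,0],[-q,c,0],[0,0,1]])+[p[0],p[1],0]
g=lambda p:np.r_[(proj(t,W(p))-ut).ravel(),(proj(s,W(p))-us).ravel()]
for m in (g,lambda p:g(p)[:8],lambda p:g(p)[8:]):
    r=least_squares(m,[.55,0,0]);print(r.x,np.degrees(r.x[2]),r.fun.round(1))
stat()
# rib top centre in top view
print(atz(t,240+382/5,235+229/5,.139))
for n,u,v,z in (("bottle",399,186,.1),("canister",218,187,.16),("tumbler",467,235,.095)): print(n,atz(t,u,v,z))
# squeegee end in scene 
print(atz(s,265+535/4.6,195+370/4.6,.06))
E
```

```text
[ 0.48425229  0.00056207 -0.04416164] -2.5302755705124635 [-0.9 -0.7 -0.  -0.8  0.4 -0.1 -1.3 -0.4 -0.4 -1.3 -1.2 -0.4  0.6 -1.8
  1.1 -0.9]
[ 0.48293178 -0.00065978 -0.04409481] -2.5264467278740166 [-0.5 -0.2  0.4 -0.4  0.9  0.4 -0.8  0.1]
[ 0.4873451   0.00305272 -0.04381482] -2.510404318961101 [-0.3 -0.1 -1.5  0.4  0.5 -1.1  1.3  0. ]
t 0.25 p [0.1928 0.6466 0.2308] F [-0.8  0.2 -0.1] gap 0.0855
R [[-0.0, 0.286, 0.958], [-0.001, 0.958, -0.286], [-1.0, -0.001, 0.0]] q [-1.31  0.47 -0.05  1.53  0.02  1.14 -0.08]
[ 0.4808367  -0.00931438  0.139     ]
bottle [ 0.75791642 -0.25793598  0.1       ]
canister [0.74836355 0.26137958 0.16      ]
tumbler [ 0.60813248 -0.44766642  0.095     ]
[0.50052876 0.11768955 0.06      ]
```

The door is already about 31 mm ajar: the rib is at cabinet y≈-9, not +22. The cabinet centre is at (0.484, 0.000) with yaw -2.5°. I'll close the gripper and move to above the push point, with the jaws along cabinet x.

servo_tool(deltas=[[[0.2, -3.4, 3.0, 5, 0, 0, 1], [0.4, -6.7, 6.1, 10, 0, 0, 1], [0.6, -10.1, 9.1, 15, 0, 0, 1], [0.8, -13.5, 12.1, 20, 0, 0, 1], [1.0, -16.9, 15.2, 25, 0, 0, 1], [1.2, -20.2, 18.2, 30, 0, 0, 1], [1.4, -23.6, 21.3, 35, 0, 0, 1], [1.6, -27, 24.3, 40, 0, 0, 1], [1.8, -30.3, 27.3, 45, 0, 0, 1], [2, -33.7, 30.4, 50, 0, 0, 1], [2.2, -37.1, 33.4, 55, 0, 0, 1], [2.4, -40.5, 36.4, 60, 0, 0, 1]]])

```text
time_s: 1.45
eef_pos: [0.4264, 0.1531, 0.2075]
tool_rot: [0.554, 0.44, 0.554, -0.439]
force: [0.6, 0.3, -0.3]
finger_gap: 0.0003
```

```bash
python3 - <<'E'
from h import *
o,r=stat()
print("to go cm",(r.T@(np.array([.485,.035,.20])-o["eef_pos"])*100).round(2))
E
```

```text
t 1.45 p [0.4264 0.1531 0.2075] F [ 0.6  0.3 -0.3] gap 0.0003
R [[0.001, 0.974, 0.228], [0.001, 0.228, -0.974], [-1.0, 0.001, -0.001]] q [-0.78  0.13  0.37  2.08 -0.06  0.94 -0.14]
to go cm [ 0.75  3.01 12.83]
```

servo_tool(deltas=[[[0.3, 1.0, 4.3, 5.2, 0, 0, 1], [0.5, 2.0, 8.6, 10.5, 0, 0, 1], [0.8, 3.0, 12.8, 15.7, 0, 0, 1], [0.8, 3.0, 12.8, 15.7, 0, 0, 1], [3.5, 3.0, 12.8, 15.7, 0, 0, 1], [6.5, 3.0, 12.8, 15.7, 0, 0, 1], [8.3, 3.0, 12.8, 15.7, 0, 0, 1], [8.3, 3.0, 12.8, 15.7, 0, 0, 1], [8.3, 3.0, 12.8, 15.7, 0, 0, 1]]])

```text
time_s: 2.35
eef_pos: [0.4849, 0.0376, 0.1246]
tool_rot: [0.49, 0.51, 0.49, -0.51]
force: [0.5, -0.3, 0.3]
finger_gap: -0.0003
```

```bash
python3 - <<'E'
from h import *
o,r=stat()
snap("scene","s1",(240,170,460,330),3.5)
E
```

```text
t 2.35 p [0.4849 0.0376 0.1246] F [ 0.5 -0.3  0.3] gap -0.0003
R [[0.0, 0.999, -0.039], [0.0, -0.039, -0.999], [-1.0, -0.0, -0.0]] q [-0.56  0.32  0.47  2.1  -0.21  0.77  0.01]
```

View pics/s1.png

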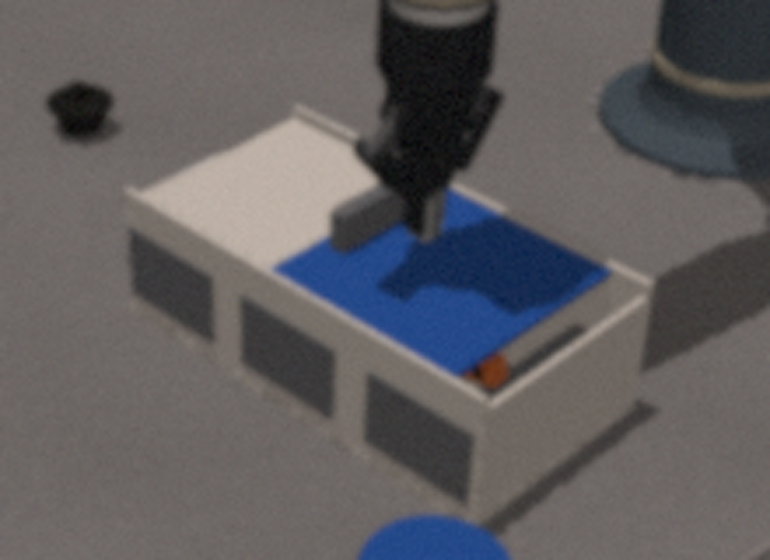

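The fingers are behind the rib. I'll push toward -y.

servo_tool(deltas=[[[0, 0, 1.5, 0, 0, 0, 1], [0, 0, 3.0, 0, 0, 0, 1], [0, 0, 4.5, 0, 0, 0, 1], [0, 0, 6, 0, 0, 0, 1], [0, 0, 7.5, 0, 0, 0, 1], [0, 0, 9, 0, 0, 0, 1], [0, 0, 10.5, 0, 0, 0, 1], [0, 0, 12, 0, 0, 0, 1], [0, 0, 13, 0, 0, 0, 1], [0, 0, 14, 0, 0, 0, 1], [0, 0, 14.5, 0, 0, 0, 1], [0, 0, 14.5, 0, 0, 0, 1]]])

```text
time_s: 3.6
eef_pos: [0.4792, -0.1085, 0.1246]
tool_rot: [0.49, 0.51, 0.489, -0.51]
force: [-0.3, 0.1, 0.2]
finger_gap: 0.0001
```

```bash
python3 - <<'E'
from h import *
o,r=stat()
snap("scene","s2",(240,170,460,330),3.5)
E
```

```text
t 3.6 p [ 0.4792 -0.1085  0.1246] F [-0.3  0.1  0.2] gap 0.0001
R [[0.001, 0.999, -0.041], [-0.0, -0.041, -0.999], [-1.0, 0.001, 0.0]] q [-0.29  0.33  0.52  2.09 -0.23  0.77  0.33]
```

View pics/s2.png

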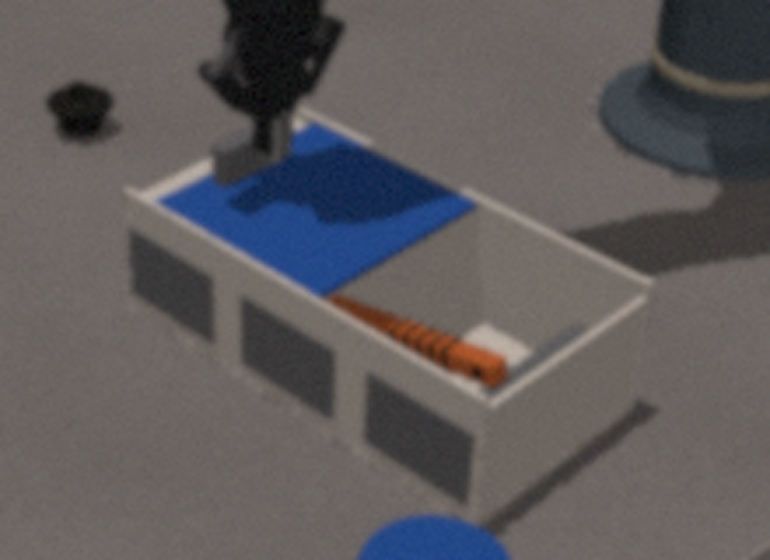

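servo_tool(deltas=[[[0, 0, 0.3, 0, 0, 0, 1], [0, 0, 0.5, 0, 0, 0, 1], [0, 0, 0.6, 0, 0, 0, 1], [0, 0, 0.6, 0, 0, 0, 1]]])

```text
time_s: 4.05
eef_pos: [0.4786, -0.1135, 0.1241]
tool_rot: [-0.49, -0.51, -0.49, 0.51]
force: [0.3, 0.8, 0.8]
finger_gap: 0.0002
```

servo_tool(deltas=[[[0, 0, 0.2, 0, 0, 0, 1], [0, 0, 0.3, 0, 0, 0, 1], [0, 0, 0.3, 0, 0, 0, 1]]])

```text
time_s: 4.35
eef_pos: [0.4786, -0.1139, 0.1242]
tool_rot: [0.489, 0.51, 0.492, -0.509]
force: [-0.4, 7.7, 1.3]
finger_gap: -0.0
```

```bash
python3 - <<'E'
from h import *
o,r=stat()
snap("top","t2",(240,235,390,330),5)
E
```

```text
t 4.35 p [ 0.4786 -0.1139  0.1242] F [-0.4  7.7  1.3] gap -0.0
R [[-0.001, 0.999, -0.038], [0.004, -0.038, -0.999], [-1.0, -0.001, -0.004]] q [-0.27  0.33  0.51  2.09 -0.24  0.78  0.35]
```

View pics/t2.png

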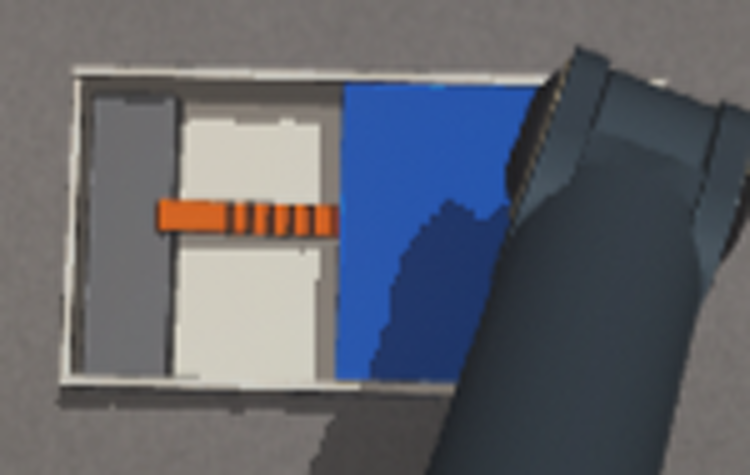

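The force rose to 8 N, so the door is at its stop. The handle is now visible at px (272–308, ~279). I'll work out its line.

```bash
python3 - <<'E'
from h import *
t=cams.snapshot("top")
c=np.array([.484,.0005]);a=-.0441
ex=np.array([np.cos(a),np.sin(a)]);ey=np.array([-np.sin(a),np.cos(a)])
for u,v,z in ((158,216,.072),(228,217,.062),(338,222,.045),(78,240,.1),(342,85,.108),(340,380,.108),(175,240,.05)):
    p=atz(t,240+u/5,235+v/5,z); d=p[:2]-c; print(u,p.round(4),"cab",(d@ex).round(4),(d@ey).round(4))
E
```

```text
158 [0.4972 0.1206 0.072 ] cab 0.0079 0.1205
228 [0.4967 0.0806 0.062 ] cab 0.0091 0.0806
338 [0.494  0.0166 0.045 ] cab 0.0093 0.0165
78 [0.4817 0.1633 0.1   ] cab -0.0094 0.1626
342 [0.5663 0.0117 0.108 ] cab 0.0817 0.0148
340 [0.3998 0.0159 0.108 ] cab -0.0848 0.0117
175 [0.4849 0.1127 0.05  ] cab -0.004 0.1122
```

servo_tool(deltas=[[[0, 0, -0.8, 0, 0, 0, 1], [-1, 0, -1.5, 0, 0, 0, 1], [-5, 0.2, -3, 0, 0, 0, 0.5], [-8, 0.4, -7, 0, 0, 0, 0], [-8, 0.8, -11, 0, 0, 0, 0], [-8, 1.0, -15, 0, 0, 0, 0], [-8, 1.05, -18.2, 0, 0, 0, 0], [-8, 1.05, -18.2, 0, 0, 0, 0], [-8, 1.05, -18.2, 0, 0, 0, 0]]])

```text
time_s: 5.35
eef_pos: [0.4965, 0.065, 0.2048]
tool_rot: [0.491, 0.51, 0.49, -0.51]
force: [0.9, -1.2, -0.2]
finger_gap: 0.0855
```

```bash
python3 - <<'E'
from h import *
o,r=stat()
print("to go cm",(r.T@(np.array([.496,.068,.032])-o["eef_pos"])*100).round(2))
snap("scene","s3",(240,170,460,330),3.5)
snap("wrist","w3")
E
```

```text
t 5.35 p [0.4965 0.065  0.2048] F [ 0.9 -1.2 -0.2] gap 0.0855
R [[0.001, 0.999, -0.039], [-0.001, -0.039, -0.999], [-1.0, 0.001, 0.001]] q [-0.61  0.22  0.47  1.99 -0.12  0.96 -0.12]
to go cm [17.27 -0.07 -0.31]
```

View pics/s3.png

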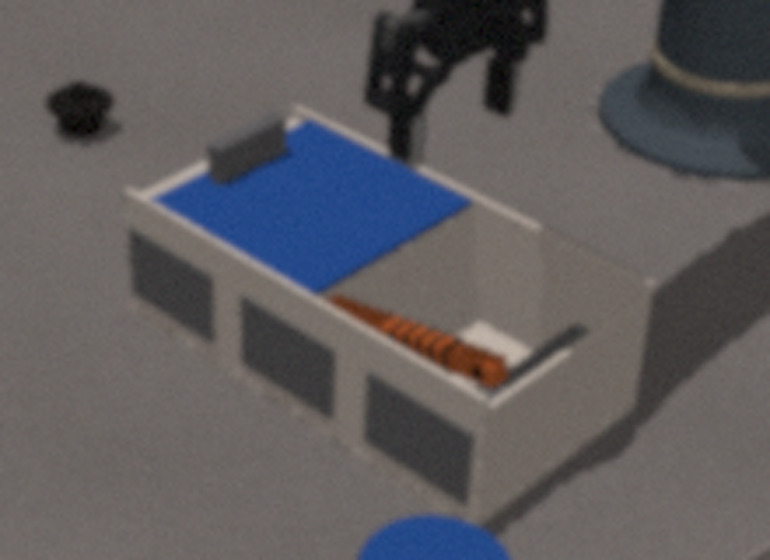

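View pics/w3.png

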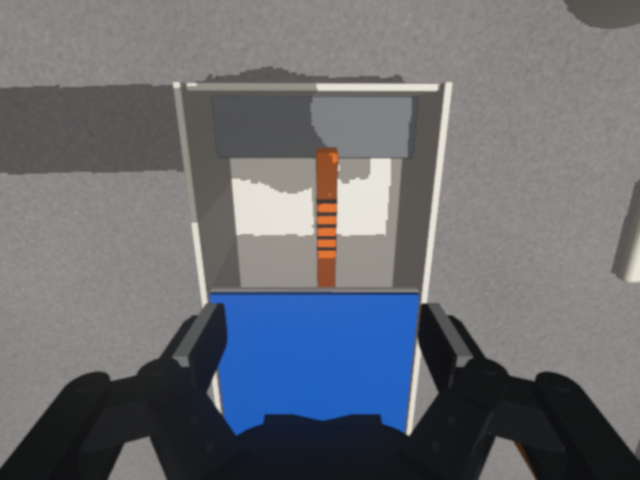

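The jaws are centred on the bar (px 327, with the finger midpoint at 323). I'll descend.

servo_tool(deltas=[[[4, 0, -0.3, 0, 0, 0, 0], [8, 0, -0.3, 0, 0, 0, 0], [11, 0, -0.3, 0, 0, 0, 0], [13, 0, -0.3, 0, 0, 0, 0], [14.5, 0, -0.3, 0, 0, 0, 0], [15.5, 0, -0.3, 0, 0, 0, 0], [16.5, 0, -0.3, 0, 0, 0, 0], [17.2, 0, -0.3, 0, 0, 0, 0], [17.2, 0, -0.3, 0, 0, 0, 0]]])

```text
time_s: 6.35
eef_pos: [0.4962, 0.0674, 0.0318]
tool_rot: [-0.49, -0.51, -0.49, 0.51]
force: [-0.0, 1.0, 0.0]
finger_gap: 0.0859
```

```bash
python3 - <<'E'
from h import *
o,r=stat()
snap("scene","s4",(240,170,460,330),3.5)
E
```

```text
t 6.35 p [0.4962 0.0674 0.0318] F [-0.  1.  0.] gap 0.0859
R [[-0.001, 0.999, -0.041], [-0.0, -0.041, -0.999], [-1.0, -0.001, 0.0]] q [-0.5   0.49  0.36  2.13 -0.31  0.58  0.04]
```

View pics/s4.png

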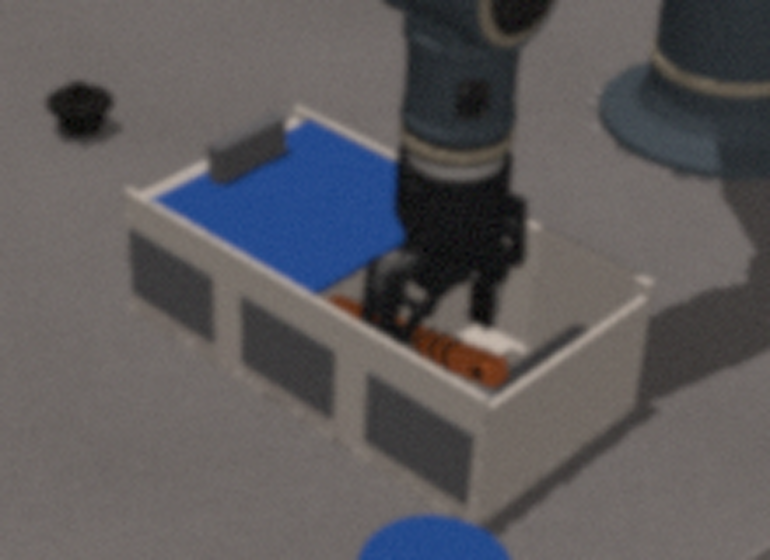

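The fingers straddle the bar and nothing is touching. I'll close them.

servo_tool(deltas=[[[0, 0, 0, 0, 0, 0, 1], [0, 0, 0, 0, 0, 0, 1], [0, 0, 0, 0, 0, 0, 1], [0, 0, 0, 0, 0, 0, 1], [0, 0, 0, 0, 0, 0, 1], [0, 0, 0, 0, 0, 0, 1], [0, 0, 0, 0, 0, 0, 1], [0, 0, 0, 0, 0, 0, 1]]])

```text
time_s: 7.2
eef_pos: [0.497, 0.0679, 0.0326]
tool_rot: [0.49, 0.51, 0.49, -0.51]
force: [0.9, -0.2, 4.6]
finger_gap: 0.0169
```

Gripped: gap 17 mm on the 18 mm bar. Next I'll compute waypoints for tilting about the head and drawing it out.

```bash
python3 - <<'E'
from h import *
h0=np.array([-.143,.005]);t0=np.array([.0675,.0320])
def wp(h,z,th):
    d=np.radians(th-10);M=np.array([[np.cos(d),-np.sin(d)],[np.sin(d),np.cos(d)]])
    p=np.array([h,z])+M@(t0-h0)-t0
    return -p[1]*100,-p[0]*100,th-10
for n,A,B in ((6,(-.143,.005,10),(-.135,.010,22)),(12,(-.135,.010,22),(-.033,.018,30)),(8,(-.033,.018,30),(.045,.063,30))):
    for i in range(1,n+1):
        s=i/n; x,z,r=wp(*[a+(b-a)*s for a,b in zip(A,B)]); print(round(x,1),0,round(z,1),0,round(r,1),0)
    print()
E
```

```text
-0.8 0 -0.0 0 2.0 0
-1.6 0 -0.0 0 4.0 0
-2.4 0 -0.0 0 6.0 0
-3.2 0 0.0 0 8.0 0
-4.0 0 0.1 0 10.0 0
-4.8 0 0.2 0 12.0 0

-5.1 0 -0.5 0 12.7 0
-5.4 0 -1.3 0 13.3 0
-5.7 0 -2.1 0 14.0 0
-6.0 0 -2.8 0 14.7 0
-6.3 0 -3.6 0 15.3 0
-6.6 0 -4.3 0 16.0 0
-6.9 0 -5.1 0 16.7 0
-7.2 0 -5.8 0 17.3 0
-7.5 0 -6.6 0 18.0 0
-7.8 0 -7.3 0 18.7 0
-8.0 0 -8.1 0 19.3 0
-8.3 0 -8.8 0 20.0 0

-8.9 0 -9.8 0 20.0 0
-9.5 0 -10.8 0 20.0 0
-10.0 0 -11.7 0 20.0 0
-10.6 0 -12.7 0 20.0 0
-11.1 0 -13.7 0 20.0 0
-11.7 0 -14.7 0 20.0 0
-12.3 0 -15.6 0 20.0 0
-12.8 0 -16.6 0 20.0 0
```

servo_tool(deltas=[[[-0.5, 0, 0, 0, 1, 0, 1], [-0.8, 0, 0, 0, 2, 0, 1], [-1.2, 0, 0, 0, 3, 0, 1], [-1.6, 0, 0, 0, 4, 0, 1], [-2.0, 0, 0, 0, 5, 0, 1], [-2.4, 0, 0, 0, 6, 0, 1], [-2.8, 0, 0, 0, 7, 0, 1], [-3.2, 0, 0, 0, 8, 0, 1], [-4.0, 0, 0.1, 0, 10, 0, 1], [-4.8, 0, 0.2, 0, 12, 0, 1], [-4.8, 0, 0.2, 0, 12, 0, 1], [-4.8, 0, 0.2, 0, 12, 0, 1]]])

```text
time_s: 8.4
eef_pos: [0.4965, 0.0655, 0.0803]
tool_rot: [0.436, 0.561, 0.538, -0.454]
force: [-0.2, 0.5, -1.4]
finger_gap: 0.0165
```

```bash
python3 - <<'E'
from h import *
o,r=stat()
snap("scene","s5",(240,170,460,330),3.5)
E
```

```text
t 8.4 p [0.4965 0.0655 0.0803] F [-0.2  0.5 -1.4] gap 0.0165
R [[0.009, 0.999, -0.04], [0.208, -0.041, -0.977], [-0.978, 0.0, -0.208]] q [-0.28  0.39  0.23  2.11 -0.48  0.68  0.28]
```

View pics/s5.png

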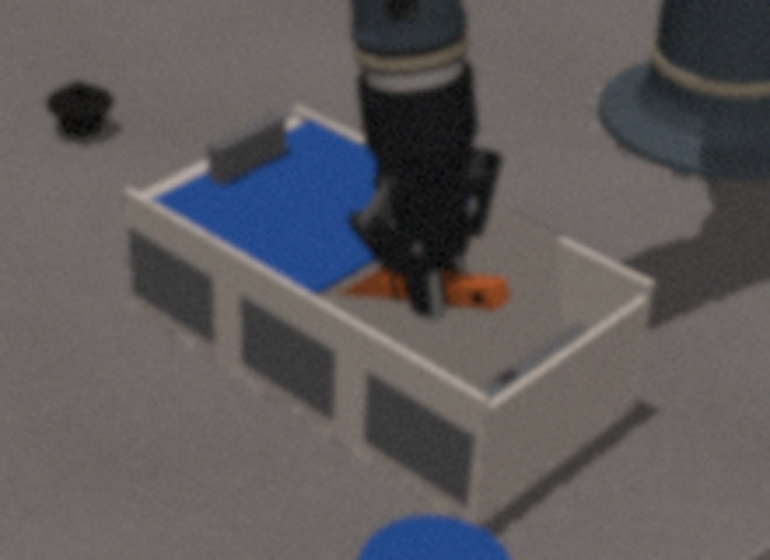

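```bash
python3 - <<'E'
from h import *
o,r=stat()
s=cams.snapshot("scene")
c,d=ray(s,240+505/3.5,170+290/3.5); k=(.4975-c[0])/d[0]; print("end@",c+d*k)
h0=np.array([-.143,.005]);t0=np.array([.0675,.0320])
def tcp(h,z,th):
    a=np.radians(th-10);M=np.array([[np.cos(a),-np.sin(a)],[np.sin(a),np.cos(a)]])
    return np.array([h,z])+M@(t0-h0)
b=tcp(-.135,.010,22)
for A,B,n in (((-.135,.010,22),(-.033,.018,30),12),):
  for i in range(1,n+1):
    w=[a+(e-a)*i/n for a,e in zip(A,B)]; D=tcp(*w)-b
    W=np.array([D[0]*.044,D[0]*.999,D[1]]); v=r.T@W*100; print("[%.1f, %.1f, %.1f, 0, %.1f, 0, 1],"%(*v,w[2]-22))
E
```

```text
t 8.45 p [0.4963 0.0659 0.0801] F [-0.   0.  -1.4] gap 0.0169
R [[0.008, 0.999, -0.039], [0.208, -0.04, -0.977], [-0.978, -0.0, -0.208]] q [-0.28  0.39  0.23  2.11 -0.48  0.68  0.28]
end@ [0.4975     0.11742966 0.12397641]
[-0.1, 0.0, -0.8, 0, 0.7, 0, 1],
[-0.3, 0.0, -1.6, 0, 1.3, 0, 1],
[-0.4, 0.0, -2.4, 0, 2.0, 0, 1],
[-0.5, 0.0, -3.2, 0, 2.7, 0, 1],
[-0.7, 0.0, -4.0, 0, 3.3, 0, 1],
[-0.8, 0.0, -4.8, 0, 4.0, 0, 1],
[-0.9, 0.0, -5.6, 0, 4.7, 0, 1],
[-1.1, 0.0, -6.4, 0, 5.3, 0, 1],
[-1.2, 0.0, -7.2, 0, 6.0, 0, 1],
[-1.3, 0.0, -8.0, 0, 6.7, 0, 1],
[-1.4, 0.0, -8.8, 0, 7.3, 0, 1],
[-1.6, 0.0, -9.6, 0, 8.0, 0, 1],
```

The handle end is at z≈0.12, as predicted. I'll draw it toward +y.

servo_tool(deltas=[[[-0.1, 0, -0.8, 0, 0.7, 0, 1], [-0.3, 0, -1.6, 0, 1.3, 0, 1], [-0.4, 0, -2.4, 0, 2, 0, 1], [-0.5, 0, -3.2, 0, 2.7, 0, 1], [-0.7, 0, -4, 0, 3.3, 0, 1], [-0.8, 0, -4.8, 0, 4, 0, 1], [-0.9, 0, -5.6, 0, 4.7, 0, 1], [-1.1, 0, -6.4, 0, 5.3, 0, 1], [-1.2, 0, -7.2, 0, 6, 0, 1], [-1.3, 0, -8, 0, 6.7, 0, 1], [-1.4, 0, -8.8, 0, 7.3, 0, 1], [-1.6, 0, -9.6, 0, 8, 0, 1]]])

```text
time_s: 9.7
eef_pos: [0.5, 0.1569, 0.116]
tool_rot: [0.397, 0.591, 0.568, -0.413]
force: [-0.7, -0.7, -1.5]
finger_gap: 0.0171
```

servo_tool(deltas=[[[0, 0, 0, 0, 0, 0, 1], [0, 0, 0, 0, 0, 0, 1]]])

```text
time_s: 9.9
eef_pos: [0.5001, 0.1562, 0.1159]
tool_rot: [0.397, 0.591, 0.567, -0.414]
force: [0.1, 0.2, -1.5]
finger_gap: 0.0169
```

```bash
python3 - <<'E'
from h import *
o,r=stat()
snap("scene","s6",(240,150,480,330),3.3)
snap("top","t6",(200,215,390,330),4)
for D in ((.078,.045),(.078,.2)):
    print((r.T@np.array([D[0]*.044,D[0],D[1]])*100).round(2))
E
```

```text
t 9.9 p [0.5001 0.1562 0.1159] F [ 0.1  0.2 -1.5] gap 0.0169
R [[0.014, 0.999, -0.038], [0.342, -0.04, -0.939], [-0.94, 0.0, -0.342]] q [-0.31  0.36  0.15  2.08 -0.61  0.73  0.26]
[-1.56  0.03 -8.88]
[-16.12   0.03 -14.18]
```

View pics/s6.png

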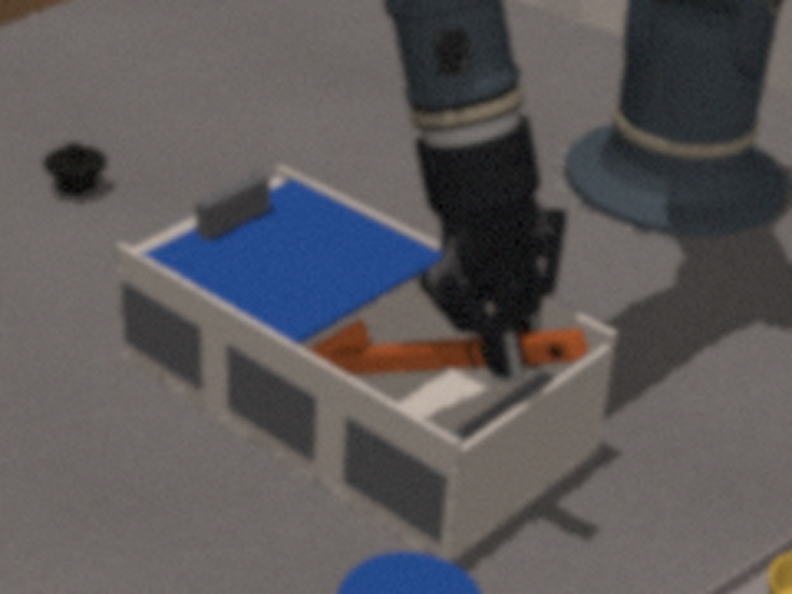

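View pics/t6.png

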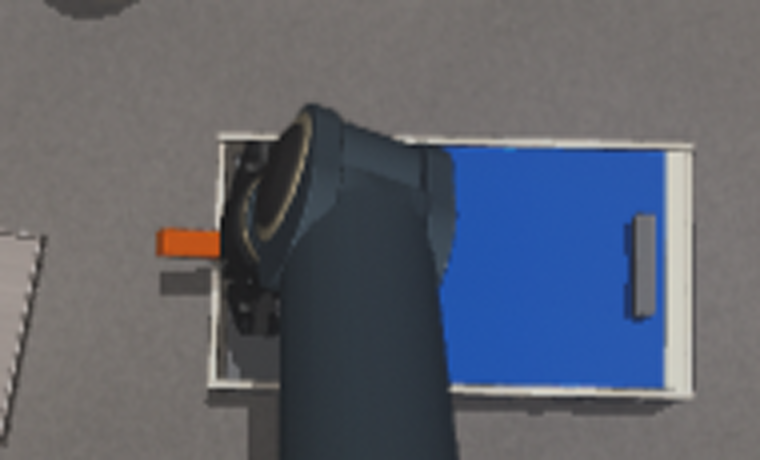

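The head is at the mouth's edge and only the weight is felt. I'll continue along the axis and then lift.

servo_tool(deltas=[[[-0.3, 0, -1.8, 0, 0, 0, 1], [-0.6, 0, -3.6, 0, 0, 0, 1], [-0.9, 0, -5.4, 0, 0, 0, 1], [-1.2, 0, -7.2, 0, 0, 0, 1], [-1.6, 0, -8.9, 0, 0, 0, 1], [-2.5, 0, -9.3, 0, 0, 0, 1], [-5, 0, -10.2, 0, 0, 0, 1], [-8, 0, -11.2, 0, 0, 0, 1], [-11, 0, -12.3, 0, 0, 0, 1], [-14, 0, -13.4, 0, 0, 0, 1], [-16, 0, -14.2, 0, 0, 0, 1], [-17.5, 0, -14.7, 0, 0, 0, 1]]])

```text
time_s: 11.2
eef_pos: [0.5037, 0.2333, 0.3326]
tool_rot: [0.397, 0.592, 0.567, -0.413]
force: [0.3, -0.3, -1.7]
finger_gap: 0.0171
```

servo_tool(deltas=[[[0, 0, 0, 0, 0, 0, 1], [0, 0, 0, 0, 0, 0, 1], [0, 0, 0, 0, 0, 0, 1], [0, 0, 0, 0, 0, 0, 1], [0, 0, 0, 0, 0, 0, 1]]])

```text
time_s: 11.7
eef_pos: [0.5029, 0.2343, 0.3297]
tool_rot: [0.397, 0.59, 0.568, -0.414]
force: [0.2, -0.8, -0.3]
finger_gap: 0.017
```

```bash
python3 - <<'E'
from h import *
o,r=stat()
snap("scene","s7"); snap("top","t7")
E
```

```text
t 11.7 p [0.5029 0.2343 0.3297] F [ 0.2 -0.8 -0.3] gap 0.017
R [[0.012, 0.999, -0.038], [0.341, -0.04, -0.939], [-0.94, -0.001, -0.341]] q [-0.51  0.14  0.2   1.81 -0.4   1.11 -0.19]
```

View pics/s7.png

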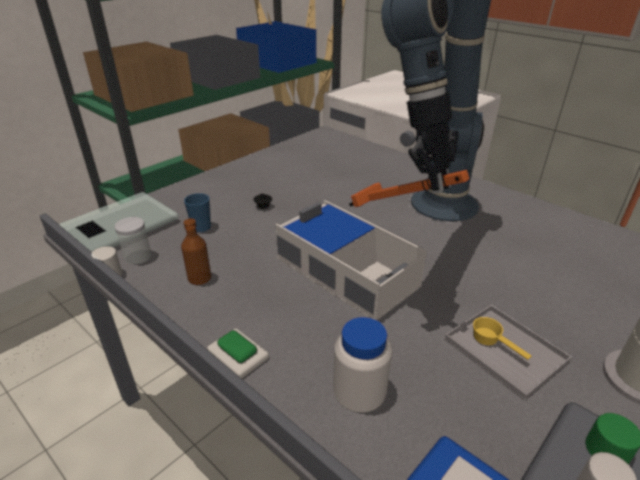

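View pics/t7.png

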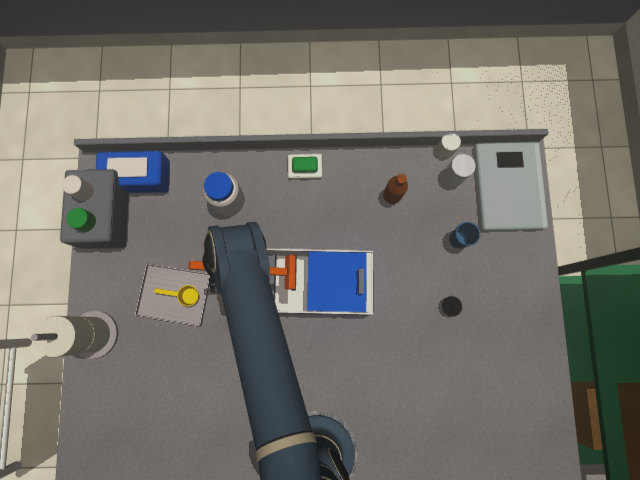

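The squeegee hangs clear and the bystanders look unmoved. I'll check the end heights and that nothing is moving before handing in.

```bash
python3 - <<'E'
from h import *
s=cams.snapshot("scene")
for n,u,v,x in (("head +x low corner",353,206,.546),("end",467,180,.51)):
    c,d=ray(s,u,v); print(n,(c+d*(x-c[0])/d[0]).round(3))
t=cams.snapshot("top")
a=cv2.imread("pics/top0.png").astype(int);b=t["color"][:,:,::-1].astype(int)
for n,(x0,y0,x1,y1) in dict(bottle=(380,170,415,205),canister=(200,168,242,218),tumbler=(447,220,482,250),stopper=(437,293,467,320),trayL=(132,262,180,330)).items():
    print(n,np.abs(a-b)[y0:y1,x0:x1].mean().round(2))
# door rib
print(atz(t,361,281,.139)); stat(); print(np.abs(get_obs()["qd"]).max())
E
```

```text
head +x low corner [0.546 0.057 0.244]
end [0.51  0.283 0.371]
bottle 4.93
canister 5.21
tumbler 4.39
stopper 4.49
trayL 6.91
[ 0.47769472 -0.13197174  0.139     ]
t 11.9 p [0.5032 0.2345 0.3304] F [-0.  -0.1 -1.1] gap 0.0169
R [[0.013, 0.999, -0.038], [0.342, -0.04, -0.939], [-0.94, -0.0, -0.342]] q [-0.51  0.14  0.2   1.81 -0.4   1.11 -0.19]
0.002823004122476668
```

The ends are at z≈0.24 and 0.37, the rib is at y=-0.132 (fully open), and the arm is still. The bystander image differences look like plain image noise. I'll hand in.

```bash
python3 - <<'E'
from cell import workorder
print(workorder.finish_job())
from h import stat; stat()
E
```

```text
the job is handed in; nothing more can be done
None
the job is handed in; nothing more can be done
```

I slid the door fully open, drew the squeegee out handle first, and handed the job in at about 12 s with the squeegee held still above the cabinet. The hand-in reports no verdict.

**Door:** It started about 31 mm ajar, not closed. I pushed its rib with closed fingers until the force rose to about 8 N at the stop. At the end the rib was at y ≈ -0.132 m, which matches fully open.

**Squeegee:** I gripped the bar inside the mouth and tilted it from about 10° to 22°, then drew it out toward +y while tilting to 30°. The handle end was at z ≈ 0.12 m while the head was still under the roof.

**Last checks:**
- **Height:** the head's low corner was at about 0.24 m and the handle end at about 0.37 m, both above the 0.16 m needed.
- **Grip:** the finger gap held at 17 mm on the 18 mm bar, and the force reading was about the squeegee's weight alone.
- **Stillness:** joint speeds were at most 0.003 rad/s.
- **Bystanders:** the top view showed no visible shift in the bottle, canister, tumbler, stopper or tray. The scoop I checked only by eye.

No check failed or disagreed. The scene and top cameras put the cabinet about 5 mm apart, and I used a pose between the two.

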